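Hold up the hot seeded roll with the kitchen tongs

TASK

The rolls on the wire rack are straight from the oven and too hot for fingers: pick up the kitchen tongs by their red grips, take the dark seeded roll off the rack between both jaws, and hold it up over the middle of the white side plate, about 10 cm above the plate, so that I can tap its base to hear whether it is baked through. Finish while still holding it there with the tongs, steady; do not put it down or let go. Never touch a roll with the gripper itself, leave the two plain rolls where they lie, and do not knock the plate, the glass, the jam jar or the butter about.

Things in the scene. Friction and masses are not known exactly. Their poses are not given: they have to be found in the camera images.
- tongs: head (pin) of the steel kitchen tongs, which are 240 mm long, 0.11 kg, lying on edge so that they open and close level. Origin on the pin axis at the tongs' underside; x along the middle line to the jaws, y to the left blade, z up; blades 22 mm high. A spring holds them open: about 6 N on each sleeve to begin closing, 8 N when closed on a roll
- blade_left: left (+y) blade, turning on the pin at most 0.25 rad inward; origin on the pin, axes those of tongs at rest. Its red grip sleeve runs 46 to 114 mm ahead of the pin, 22 mm high. Over both sleeves' outer faces at rest: 52 mm at tongs_grip, 54 mm at the front ends, 50 mm at the rear; on a roll about 35 mm at tongs_grip. The jaw gap changes by 2.2 times the change at the sleeves
- blade_right: the right (-y) blade of the tongs, the mirror image of the left
- tongs_grip (a point): point on the middle line of the tongs between the two red grip sleeves, 85 mm ahead of the pin and 11 mm above the underside of the tongs, near their centre of mass; axes those of tongs. Squeezing the sleeves here, across y, closes the tongs; held 4 to 5 mm narrower than at rest they can be lifted and carried level with the jaws still open
- jaw_left (a point): middle of the inner face of the left jaw: a cupped steel jaw, 40 mm long and 22 mm high, about 190 mm ahead of the pin and 11 mm above the underside of the tongs. At rest the jaws stand about 100 mm apart inside (106 mm outside)
- jaw_right (a point): the same point of the right jaw
- roll_seeded: the dark brown round roll covered in pale seeds, 62 mm across (widest 11 to 16 mm above its base), 40 mm high, about 55 g; origin at the middle of its underside, z up. It stands on the rack in one of the three places of a row
- roll_plain_a: golden round roll with a cross cut, same size and origin as the seeded one; stays where it is
- roll_plain_b: the other golden roll with a cross cut, likewise
- rack: fixed wire cooling rack, 190 mm (its x) by 360 mm (its y), top of the wires 22 mm above the worktop; origin under its middle at worktop height. The three rolls stand in a row along its y axis, about 110 mm apart; its -x side faces the robot
- plate: loose white round side plate, 170 mm across, 18 mm high; origin at the middle of its underside
- tumbler_a: glass with a slice of lime on the rim, 112 mm high, a bystander behind the work; origin at its underside
- butter: block of butter in its wrapper, 73 x 102 x 37 mm, a bystander behind the work; origin at its underside
- jam: jam jar, 61 mm across, 90 mm high, a bystander behind the work; origin at its underside
Mind the look-alikes: they are no part of the job. Leave any green or orange look-alike of the roll_seeded alone.

How it is judged:
By the outcome, as a careful person would: the job done as asked, in the order asked, and still so for the second after the job is handed in, while the arm keeps its last pose, push and grip.
It also fails if it takes over 45 s, if anything falls off the work surface, if the arm or the gripper's body presses on something with over 40 N, if the wrist force passes 120 N, or if a joint passes its speed limit or range.

ROBOT

A 6-joint arm with a two-finger parallel gripper is mounted at the origin on a cart in front of the work surface, level with it; the furniture and walls round the work are solid. World frame = base frame: x ahead of the robot, y to its left, z up, the work surface at z = 0. Lengths are in m, angles in rad, forces in N, time in s.
With the tool pointing down it reaches from about 0.225 to 0.875 m from the base axis. Payload 3.4 kg.
Tool frame: the origin (TCP) lies midway between the tips of the shut fingers; the grasp point (between the pads) lies 19 mm behind it; z points along the fingers, y is the line along which they close (so a half turn about z gives the same grasp; the last joint's range is limited). The gripper opens to 85 mm and grips with 20 to 120 N. Pads are 22 mm wide; open, the fingers measure 114 mm over their backs; the gripper's body (76 mm by 85 mm) begins 54 mm behind the grasp point. The pads swing forward as they close: fully open they stand 13 mm farther back than shut.
Start: joints at [-1.251, 0.276, 1.505, -0, 1.361, -0.121], TCP at [0.245, -0.52, 0.231] pointing down, gripper open.
Joint ranges: [-2.89, 2.89], [-0.75, 2.08], [0.22, 2.7], [-1.18, 4.32], [0.11, 2.71], [-2.7, 2.7]. Speed limits (rad/s): [2.57, 2.57, 3.14, 3.14, 3.14, 3.14].

INTERFACE

Orientations are given as a unit quaternion [x, y, z, w].
In Python, from bench import r gives the robot as it stands.
- The arm moves only by the tool step_arm, never from a script. Its argument "steps" is a list of rows, each an object with "rot": the turn, a rotation vector about the tool's x, y, z in degrees, a list of three; "xyz": the shift along the tool's x, y, z in mm, a list of three; "gripper": the opening, from -1 (shut) to 1 (fully open). A call has 1 to 20 rows; each row shifts and turns the commanded pose from where the row before left it, along the tool's axes as they then stand; what a row does not reach is not made up. A row lasts 1/10 s, in which the tool goes at most 50 mm and 8.59 degrees, less where a joint would pass 70% of its speed; a pose out of reach is approached as far as the arm can. A call with a gripper value outside its range is refused whole. The fingers move at their own pace and stop on an object; "grip_force" is the grip in N (left out, the last holds). Time passes only in rows, so rows that do not move let the fingers close. It gives the time, the measured TCP pose, the force, the opening and the grip force at its end, in the units of the state.
- r.state(): the state, without advancing time (a new reading comes with each control period).
- r.snapshot(name): name is "scene" or "top"; returns (picture, depth): 384x512x3 uint8, red, green, blue; 384x512 float32, m along the optical axis (not along the pixel's ray), 0 where there is no reading.
- r.get_calibration(name): a dict with "fx", "fy", "cx", "cy" (pixels), "dist" ([k1, k2, p1, p2, k3] as OpenCV has them; the pictures are not rectified), "origin" and "orientation" of the camera in the world. Camera axes: x right, y down, z forward; pixel columns grow to the right and rows downward; lengths in m; the calibration is good to about 2 mm. A picture is of the moment at which its call begins. get_calibration takes no time and is no camera call.
- r.sign_off(): hands the job in; it is judged then, once.
The state is a dict: "time_s": time; "joint_positions": joint angles; "qd": joint speeds; "effort": joint torques, N m; "position": TCP position; "orientation": TCP orientation; "wrist_force": force on the tool from outside, world axes, zero at the start; "ft_torque": the same for the moment, N m; "gripper_width": finger opening in m; "finger_force": force on a finger pad.
Only numpy, scipy, OpenCV 4.12 (cv2) and the standard library are available. Lean on these libraries where they do the work, as an engineer would, in place of code of your own. Each camera call takes 0.05 s, during which the arm holds its last target. There are 200 camera calls.

## Working session

There is one attempt and no reset: what is moved stays moved. The work goes in short steps, Python scripts to look and compute and a tool call to move; the robot and the scene stay as the last step left them, time stands still between calls to the robot, and variables do not carry over. Pictures are saved under pics/ and viewed, at most 10 in all, crops included, and the job is handed in when it is done.

Besides the shell and the picture viewer there is one more tool, called as a command line: name --argument value ..., lists and objects as JSON in quotes. step_arm: Moves the arm, as the interface text tells. Its arguments: {"type":"object","properties":{"steps":{"type":"array","items":{"type":"object","properties":{"rot":{"type":"array","items":{"type":"number"}},"xyz":{"type":"array","items":{"type":"number"}},"gripper":{"type":"number"}}}},"grip_force":{"type":"number"}},"required":["steps"]}

```bash
mkdir -p pics; cat > h.py <<'E'
import numpy as np, cv2
from scipy.spatial.transform import Rotation as R
from bench import r
def cal(n):
    c=r.get_calibration(n); K=np.array([[c['fx'],0,c['cx']],[0,c['fy'],c['cy']],[0,0,1.]])
    return K,np.array(c['dist'],float),np.array(c['origin']),R.from_quat(c['orientation']).as_matrix()
def plane(n,uv,z):
    K,d,o,M=cal(n); p=cv2.undistortPoints(np.array(uv,float).reshape(-1,1,2),K,d).reshape(-1,2)
    v=np.c_[p,np.ones(len(p))]@M.T
    return o+v*((z-o[2])/v[:,2])[:,None]
def cloud(n,dep):
    K,d,o,M=cal(n); h,w=dep.shape
    g=np.stack(np.meshgrid(np.arange(w),np.arange(h)),-1).reshape(-1,1,2).astype(float)
    p=cv2.undistortPoints(g,K,d).reshape(h,w,2)
    return o+(np.dstack([p,np.ones((h,w))])*dep[...,None])@M.T
def save(n,im): cv2.imwrite('pics/'+n+'.png',cv2.cvtColor(im,cv2.COLOR_RGB2BGR))
E
python3 - <<'E'
from h import *
for n in('scene','top'):
    im,d=r.snapshot(n); save(n+'0',im); np.savez(n+'0.npz',im=im,d=d); print(n,cal(n)[2],cal(n)[3].round(2).tolist(),(d>0).mean())
s=r.state();print(s['position'],s['orientation'],s['gripper_width'],s['time_s'])
E
```

```text
scene [-0.00630664  0.66052846  1.12475287] [[-0.76, -0.51, 0.41], [-0.65, 0.57, -0.5], [0.02, -0.64, -0.77]] 0.9779917399088541
top [ 0.37941233 -0.01417635  1.52951646] [[0.01, -0.99, 0.11], [-1.0, -0.01, -0.0], [0.0, -0.11, -0.99]] 0.9958953857421875
[ 0.24516722 -0.51958234  0.2305226 ] [ 9.75809293e-01  2.18621899e-01 -9.69704446e-05 -8.24717492e-04] 0.08537389294232361 0.1
```

View pics/scene0.png

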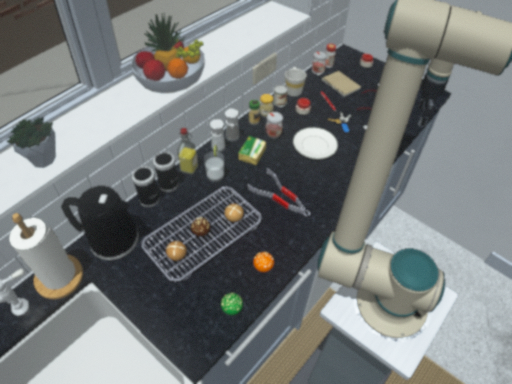

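View pics/top0.png

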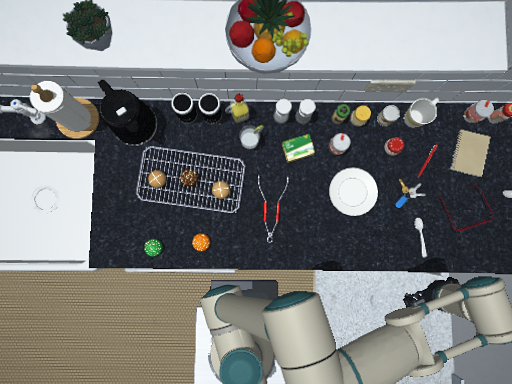

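The two pictures show:
- **Rack:** it holds the dark seeded roll at top (189,177), between the plain rolls at (157,179) and (221,189).
- **Tongs:** the pin is at (269,238) and the jaws are at (260,178) and (288,178).
- **Plate:** (353,191).

Candidates for the roll are the dark seeded one (189,177), the green one (153,247), the orange one (201,242) and the plain ones (157,179) and (221,189). I choose the dark one at (189,177). For the tongs, the other red items are a pen (427,160) and glasses (470,210). The tongs are the pair with red sleeves at (265,211) and (278,211).

```bash
cat > m.py <<'E'
from h import *
z=np.load('top0.npz'); im,d=z['im'],z['d']; P=cloud('top',d)
hsv=cv2.cvtColor(im,cv2.COLOR_RGB2HSV)
def box(m,x0,x1,y0,y1):
    o=np.zeros_like(m);o[y0:y1,x0:x1]=m[y0:y1,x0:x1];return o
red=(((hsv[...,0]<8)|(hsv[...,0]>172))&(hsv[...,1]>150)&(hsv[...,2]>90)).astype(np.uint8)
n,l,st,c=cv2.connectedComponentsWithStats(box(red,250,300,190,235))
for i in range(1,n):
    if st[i,4]>15:
        ys,xs=np.nonzero(l==i); q=plane('top',np.c_[xs,ys],0.022)[:,:2]
        f=cv2.fitLine(q.astype(np.float32),cv2.DIST_L2,0,.01,.01).ravel()
        t=(q-q.mean(0))@f[:2]
        print('sleeve',st[i],q.mean(0).round(4),'dir',f[:2].round(3),'ext',(t.min().round(3),t.max().round(3)), 'midrange',(q.mean(0)+f[:2]*(t.min()+t.max())/2).round(4))
# everything raised near the tongs
h=P[...,2]
print('heights tong', h[205:215,262:282].max().round(3))
for nm,(x,y) in dict(a=(157,179),s=(189,177),b=(221,189)).items():
    m=box((h>0.035).astype(np.uint8),x-14,x+15,y-14,y+15)
    cn=max(cv2.findContours(m,0,2)[0],key=cv2.contourArea); (u,v),rad=cv2.minEnclosingCircle(cn)
    q=P[m>0]; print(nm,(u,v,rad),plane('top',[(u,v)],.04)[0].round(4),'cloud mid',((q.min(0)+q.max(0))/2).round(4),q.max(0).round(3),q.min(0).round(3))
w=((hsv[...,1]<40)&(hsv[...,2]>190)).astype(np.uint8)
m=box(w,320,390,160,225); cn=max(cv2.findContours(m,0,2)[0],key=cv2.contourArea); e=cv2.fitEllipse(cn); print('plate',e,plane('top',[e[0]],.018)[0].round(4))
pts=[(269.5,238),(260,178),(288,178)]
print('pin,jaws',plane('top',pts,.022).round(3).tolist())
c1=cv2.resize(im[165:260,135:300],None,fx=4.8,fy=4.8,interpolation=cv2.INTER_CUBIC); save('crop1',c1)
E
python3 m.py
```

```text
sleeve [264 202   3  20  44] [ 0.4839 -0.0737] dir [ 1.    -0.031] ext (np.float64(-0.036), np.float64(0.03)) midrange [ 0.4807 -0.0736]
sleeve [276 203   4  19  45] [ 0.4789 -0.1188] dir [ 0.997 -0.079] ext (np.float64(-0.031), np.float64(0.033)) midrange [ 0.4797 -0.1188]
heights tong 1.53
a (156.60714721679688, 179.0, 8.83655071258545) [0.5885 0.3038 0.04  ] cloud mid [0.4976 0.1597 0.7823] [0.616 0.334 1.53 ] [ 0.379 -0.014  0.035]
s (188.5, 177.64285278320312, 8.820878982543945) [0.5946 0.1934 0.04  ] cloud mid [0.5019 0.1044 0.7829] [0.624 0.223 1.53 ] [ 0.379 -0.014  0.036]
b (220.375, 189.625, 8.77684497833252) [0.5539 0.0817 0.04  ] cloud mid [0.4819 0.0482 0.7827] [0.584 0.111 1.53 ] [ 0.379 -0.014  0.036]
plate ((353.13873291015625, 191.47793579101562), (46.236663818359375, 47.629493713378906), 110.92317962646484) [ 0.5553 -0.3843  0.018 ]
pin,jaws [[0.389, -0.091, 0.022], [0.599, -0.056, 0.022], [0.6, -0.155, 0.022]]
```

View pics/crop1.png

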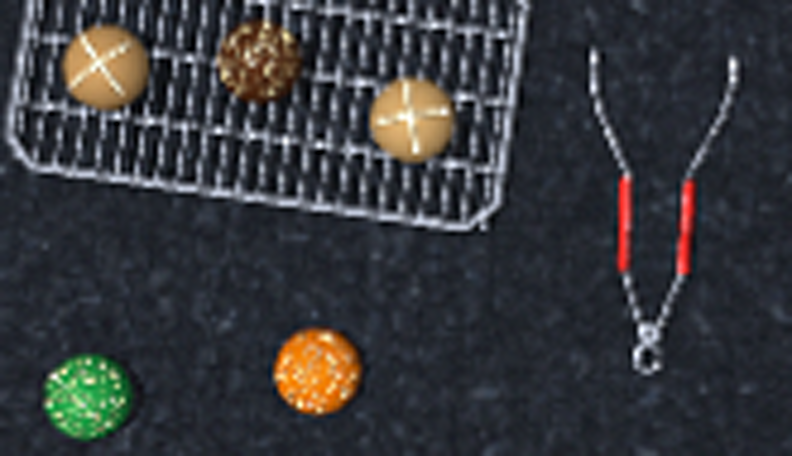

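The crop confirms it: the dark seeded roll is in the middle of the row at crop (260,60), and the green and orange rolls lie in front of the rack. The red tongs sleeves are at crop (624,225) and (687,227), with the pin at (648,332). That puts the grip at about (0.485, -0.0965), yaw -3.3°.

step_arm --steps '[{"rot":[0,0,7.15],"gripper":1},{"rot":[0,0,7.15]},{"rot":[0,0,7.15]},{"rot":[0,0,7.15]},{"xyz":[15.4,-31.2,9]},{"xyz":[15.4,-31.2,9]},{"xyz":[15.4,-31.2,9]},{"xyz":[15.4,-31.2,9]},{"xyz":[15.4,-31.2,9]},{"xyz":[15.4,-31.2,9]},{"xyz":[15.4,-31.2,9]},{"xyz":[15.4,-31.2,9]},{"xyz":[15.4,-31.2,9]},{"xyz":[15.4,-31.2,9]},{"xyz":[15.4,-31.2,9]},{"xyz":[15.4,-31.2,9]},{"xyz":[15.4,-31.2,9]},{"xyz":[15.4,-31.2,9]}]'

```text
validation failed for argument at $.st...
```

step_arm --steps '[{"rot":[0,0,7.15],"xyz":[0,0,0],"gripper":1},{"rot":[0,0,7.15],"xyz":[0,0,0],"gripper":1},{"rot":[0,0,7.15],"xyz":[0,0,0],"gripper":1},{"rot":[0,0,7.15],"xyz":[0,0,0],"gripper":1},{"rot":[0,0,0],"xyz":[15.4,-31.2,9],"gripper":1},{"rot":[0,0,0],"xyz":[15.4,-31.2,9],"gripper":1},{"rot":[0,0,0],"xyz":[15.4,-31.2,9],"gripper":1},{"rot":[0,0,0],"xyz":[15.4,-31.2,9],"gripper":1},{"rot":[0,0,0],"xyz":[15.4,-31.2,9],"gripper":1},{"rot":[0,0,0],"xyz":[15.4,-31.2,9],"gripper":1},{"rot":[0,0,0],"xyz":[15.4,-31.2,9],"gripper":1},{"rot":[0,0,0],"xyz":[15.4,-31.2,9],"gripper":1},{"rot":[0,0,0],"xyz":[15.4,-31.2,9],"gripper":1},{"rot":[0,0,0],"xyz":[15.4,-31.2,9],"gripper":1},{"rot":[0,0,0],"xyz":[15.4,-31.2,9],"gripper":1},{"rot":[0,0,0],"xyz":[15.4,-31.2,9],"gripper":1},{"rot":[0,0,0],"xyz":[15.4,-31.2,9],"gripper":1},{"rot":[0,0,0],"xyz":[15.4,-31.2,9],"gripper":1}]'

```text
time_s: 1.9
position: [0.4863, -0.0952, 0.1047]
orientation: [1.0, -0.029, -0.0, -0.0]
wrist_force: [-0.6, 0.2, -0.6]
gripper_width: 0.0854
finger_force: 0.0
```

step_arm --steps '[{"rot":[0,0,0],"xyz":[-1,1,25],"gripper":1},{"rot":[0,0,0],"xyz":[0,0,25],"gripper":1},{"rot":[0,0,0],"xyz":[0,0,25],"gripper":1},{"rot":[0,0,0],"xyz":[0,0,15],"gripper":1},{"rot":[0,0,0],"xyz":[0,0,10],"gripper":1},{"rot":[0,0,0],"xyz":[0,0,0],"gripper":0.45},{"rot":[0,0,0],"xyz":[0,0,0],"gripper":0.35},{"rot":[0,0,0],"xyz":[0,0,0],"gripper":0.25},{"rot":[0,0,0],"xyz":[0,0,0],"gripper":0.2},{"rot":[0,0,0],"xyz":[0,0,0],"gripper":0.15},{"rot":[0,0,0],"xyz":[0,0,0],"gripper":0.1},{"rot":[0,0,0],"xyz":[0,0,0],"gripper":0.1},{"rot":[0,0,0],"xyz":[0,0,0],"gripper":0.1}]' --grip_force 30

```text
time_s: 3.2
position: [0.4864, -0.098, 0.007]
orientation: [1.0, -0.029, 0.002, 0.001]
wrist_force: [0.2, 0.3, 7.3]
gripper_width: 0.047
finger_force: 9.5
```

```bash
python3 - <<'E'
from h import *
im,d=r.snapshot('scene'); save('s1',cv2.resize(im[150:250,200:360],None,fx=4.5,fy=4.5,interpolation=cv2.INTER_CUBIC))
s=r.state();print(s['position'],s['gripper_width'],s['finger_force'],s['wrist_force'])
E
```

```text
[ 0.48636861 -0.0980316   0.00695098] 0.04718932617367401 9.527102261781693 [0.24954074 0.23543241 8.38872068]
```

View pics/s1.png

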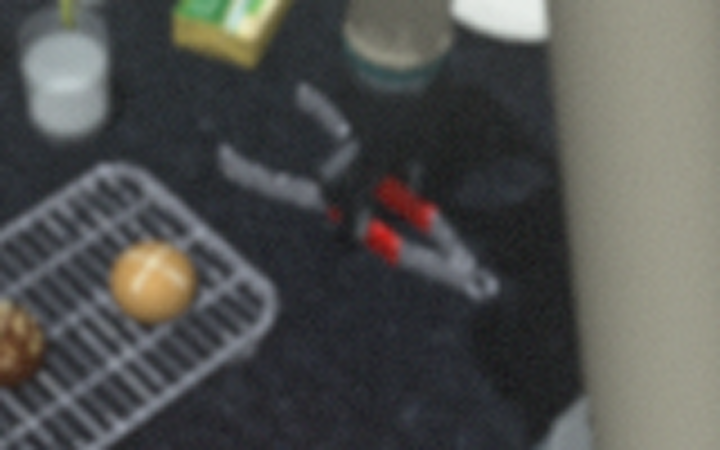

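The tongs are held at the sleeves: 47 mm, 9.5 N, pads over the red at crop (350,220), jaws still open. I'll lift them level and look again.

step_arm --steps '[{"rot":[0,0,0],"xyz":[0,0,-4],"gripper":0.1},{"rot":[0,0,0],"xyz":[0,0,-8],"gripper":0.1},{"rot":[0,0,0],"xyz":[0,0,-15],"gripper":0.1},{"rot":[0,0,2.75],"xyz":[0,0,-20],"gripper":0.1},{"rot":[0,0,2.75],"xyz":[0,0,-20],"gripper":0.1},{"rot":[0,0,0],"xyz":[0,0,-20],"gripper":0.1},{"rot":[0,0,0],"xyz":[0,0,-15],"gripper":0.1},{"rot":[0,0,0],"xyz":[0,0,-8],"gripper":0.1},{"rot":[0,0,0],"xyz":[0,0,0],"gripper":0.1},{"rot":[0,0,0],"xyz":[0,0,0],"gripper":0.1}]'

```text
time_s: 4.25
position: [0.4845, -0.0974, 0.1149]
orientation: [0.997, -0.077, -0.0, -0.0]
wrist_force: [-0.3, 0.2, -1.8]
gripper_width: 0.0472
finger_force: 6.8
```

```bash
python3 - <<'E'
from h import *
a,d1=r.snapshot('top'); np.savez('top1.npz',im=a,d=d1)
b,d2=r.snapshot('scene'); np.savez('sc1.npz',im=b,d=d2)
t=cv2.resize(a[150:260,220:330],(440,440),interpolation=cv2.INTER_CUBIC); s=cv2.resize(b[130:210,240:305],(357,440),interpolation=cv2.INTER_CUBIC)
save('c2',np.hstack([t,s]))
s=r.state();print(s['position'],s['orientation'],s['gripper_width'],s['finger_force'],s['wrist_force'],s['ft_torque'])
E
```

```text
[ 0.48425104 -0.09730248  0.11441636] [ 9.97021134e-01 -7.71225720e-02 -9.60347168e-04 -2.11615787e-04] 0.04712934936270899 6.83081142604351 [-0.26692948 -0.60017666 -1.12938409] [ 0.01520671 -0.03131468  0.00697194]
```

View pics/c2.png

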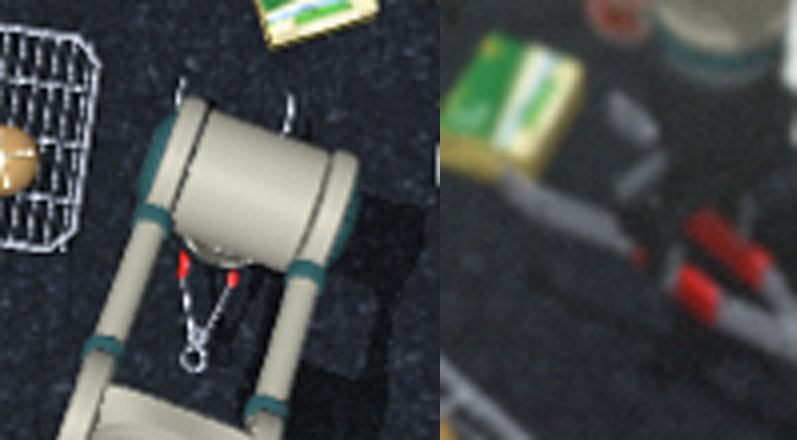

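The tongs are lifted with the jaws open. In the top crop the pin is at (196,340) and the jaw tips at (183,80) and (290,97). I'll check level and offset from those.

```bash
python3 - <<'E'
from h import *
P=plane('top',[(269,235),(265.75,170),(292.5,174.25)],.125); print(P.round(4).tolist())
z=np.load('top1.npz');C=cloud('top',z['d'])
for (x0,x1,y0,y1) in [(262,268,168,178),(288,296,172,184),(264,274,230,242),(263,282,210,222)]:
    q=C[y0:y1,x0:x1].reshape(-1,3); q=q[(q[:,2]>.07)&(q[:,2]<.16)]; print(len(q),q.mean(0).round(4),q[:,2].min().round(3),q[:,2].max().round(3),'xmax',q[:,0].max().round(3))
h=z['d'];im=np.load('top0.npz')['im']
# rack front edge under the roll
print(plane('top',[(135+260/4.8,165+199/4.8),(189,206)],.022).round(3).tolist())
# roll in scene view as second measurement
b=np.load('scene0.npz');D=cloud('scene',b['d']);q=D[215:240,188:213].reshape(-1,3);q=q[(q[:,2]>.045)&(q[:,2]<.075)];print('roll',len(q),q.mean(0).round(4),q.max(0).round(3),q.min(0).round(3))
E
```

```text
[[0.3977, -0.084, 0.125], [0.6108, -0.0721, 0.125], [0.5976, -0.1602, 0.125]]
7 [ 0.5999 -0.0676  0.1301] 0.125 0.135 xmax 0.61
12 [ 0.5818 -0.1565  0.1267] 0.117 0.134 xmax 0.599
36 [ 0.3972 -0.082   0.1273] 0.116 0.136 xmax 0.414
27 [ 0.4529 -0.0855  0.1277] 0.114 0.135 xmax 0.469
[[0.495, 0.191, 0.022], [0.497, 0.192, 0.022]]
roll 240 [0.5904 0.1953 0.0557] [0.62  0.223 0.066] [0.566 0.163 0.045]
```

step_arm --steps '[{"rot":[0,0,0],"xyz":[-1.3,-10,0],"gripper":0.1},{"rot":[0,0,0],"xyz":[-2,-16,0],"gripper":0.1},{"rot":[0,0,0],"xyz":[-3.1,-24,0],"gripper":0.1},{"rot":[0,0,0],"xyz":[-3.1,-24,0],"gripper":0.1},{"rot":[0,0,0],"xyz":[-3.1,-24,0],"gripper":0.1},{"rot":[0,0,0],"xyz":[-3.1,-24,0],"gripper":0.1},{"rot":[0,0,0],"xyz":[-3.1,-24,0],"gripper":0.1},{"rot":[0,0,0],"xyz":[-3.1,-24,0],"gripper":0.1},{"rot":[0,0,0],"xyz":[-3.1,-24,0],"gripper":0.1},{"rot":[0,0,0],"xyz":[-3.1,-24,0],"gripper":0.1},{"rot":[0,0,0],"xyz":[-3.1,-24,0],"gripper":0.1},{"rot":[0,0,0],"xyz":[-3.1,-24,0],"gripper":0.1},{"rot":[0,0,0],"xyz":[-2.3,-18,0],"gripper":0.1},{"rot":[0,0,0],"xyz":[-1.5,-12,0],"gripper":0.1},{"rot":[0,0,0],"xyz":[-1.2,-9,0],"gripper":0.1},{"rot":[0,0,0],"xyz":[0,0,0],"gripper":0.1},{"rot":[0,0,0],"xyz":[0,0,0],"gripper":0.1}]'

```text
time_s: 6.05
position: [0.4928, 0.2095, 0.1151]
orientation: [0.997, -0.077, -0.0, 0.0]
wrist_force: [0.1, -0.0, -0.7]
gripper_width: 0.0467
finger_force: 6.8
```

```bash
python3 - <<'E'
from h import *
a,d1=r.snapshot('top'); np.savez('top2.npz',im=a,d=d1)
b,d2=r.snapshot('scene'); np.savez('sc2.npz',im=b,d=d2)
t=cv2.resize(a[150:250,140:240],(400,400),interpolation=cv2.INTER_CUBIC); s=cv2.resize(b[180:280,150:250],(400,400),interpolation=cv2.INTER_CUBIC)
save('c3',np.hstack([t,s]))
s=r.state();print(s['position'],s['orientation'],s['gripper_width'],s['finger_force'],s['wrist_force'])
E
```

```text
[0.49295615 0.20914813 0.11520097] [ 9.96995122e-01 -7.74637123e-02 -1.30843828e-04  2.88199353e-04] 0.04711335687632825 6.836020722985268 [-0.08306741  1.1665099  -0.95469819]
```

View pics/c3.png

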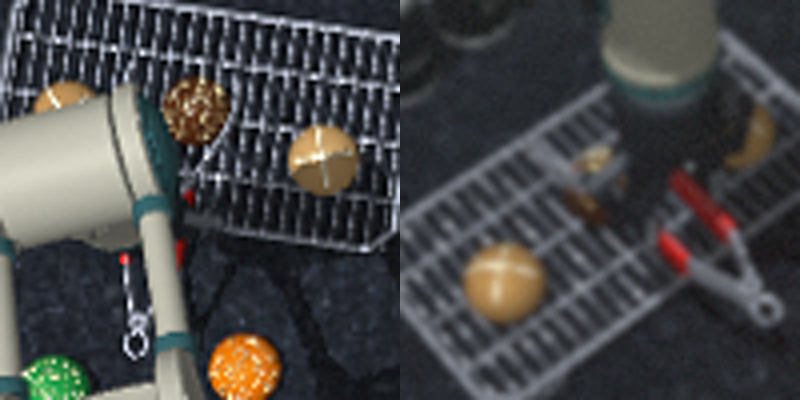

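The jaws straddle the seeded roll in the top view, with tips at about crop (132,55) and (235,88) and the roll at (195,108) before parallax. I'll compute the centring.

```bash
python3 - <<'E'
from h import *
P=plane('top',[(140+134/4,150+340/4-1),(140+132/4,150+55/4),(140+235/4,150+88/4)],.125); print(P.round(4).tolist(), P[1:].mean(0))
C=cloud('top',np.load('top2.npz')['d'])
for (x0,x1,y0,y1) in [(168,178,160,172),(190,203,166,192),(168,180,228,242)]:
    q=C[y0:y1,x0:x1].reshape(-1,3); q=q[(q[:,2]>.095)&(q[:,2]<.145)]; print(len(q),q[np.argsort(q[:,0])].round(3).tolist()[::3])
E
```

```text
[[0.3977, 0.2249, 0.125], [0.6279, 0.2337, 0.125], [0.6015, 0.1484, 0.125]] [0.61472872 0.19104454 0.125     ]
10 [[0.607, 0.239, 0.128], [0.611, 0.237, 0.124], [0.616, 0.236, 0.112], [0.62, 0.236, 0.127]]
38 [[0.538, 0.175, 0.129], [0.542, 0.173, 0.122], [0.546, 0.17, 0.116], [0.551, 0.165, 0.131], [0.555, 0.163, 0.124], [0.561, 0.159, 0.132], [0.565, 0.156, 0.126], [0.571, 0.156, 0.132], [0.577, 0.152, 0.112], [0.581, 0.15, 0.127], [0.587, 0.15, 0.132], [0.591, 0.147, 0.126], [0.601, 0.147, 0.13]]
41 [[0.382, 0.226, 0.124], [0.385, 0.22, 0.123], [0.388, 0.217, 0.12], [0.394, 0.234, 0.122], [0.398, 0.23, 0.123], [0.401, 0.219, 0.13], [0.404, 0.223, 0.127], [0.407, 0.225, 0.133], [0.407, 0.216, 0.133], [0.41, 0.229, 0.133], [0.411, 0.223, 0.127], [0.414, 0.22, 0.128], [0.414, 0.215, 0.121], [0.417, 0.228, 0.12]]
```

step_arm --steps '[{"rot":[0,0,0],"xyz":[0,0,8],"gripper":0.1},{"rot":[0,0,0],"xyz":[0,0,16],"gripper":0.1},{"rot":[0,0,0],"xyz":[0,0,16],"gripper":0.1},{"rot":[0,0,0],"xyz":[0,0,16],"gripper":0.1},{"rot":[0,0,0],"xyz":[0,0,13],"gripper":0.1},{"rot":[0,0,0],"xyz":[0,0,8],"gripper":0.1},{"rot":[0,0,0],"xyz":[0,0,4],"gripper":0.1},{"rot":[0,0,0],"xyz":[0,0,0],"gripper":0.1},{"rot":[0,0,0],"xyz":[0,0,0],"gripper":0.1}]'

```text
time_s: 7.05
position: [0.4935, 0.2099, 0.0347]
orientation: [0.997, -0.077, 0.0, -0.0]
wrist_force: [-0.4, -0.2, -1.6]
gripper_width: 0.0469
finger_force: 6.8
```

step_arm --steps '[{"rot":[0,0,0],"xyz":[0,0,0],"gripper":0.05},{"rot":[0,0,0],"xyz":[0,0,0],"gripper":0.0},{"rot":[0,0,0],"xyz":[0,0,0],"gripper":-0.05},{"rot":[0,0,0],"xyz":[0,0,0],"gripper":-0.1},{"rot":[0,0,0],"xyz":[0,0,0],"gripper":-0.14},{"rot":[0,0,0],"xyz":[0,0,0],"gripper":-0.18},{"rot":[0,0,0],"xyz":[0,0,0],"gripper":-0.22},{"rot":[0,0,0],"xyz":[0,0,0],"gripper":-0.26},{"rot":[0,0,0],"xyz":[0,0,0],"gripper":-0.3},{"rot":[0,0,0],"xyz":[0,0,0],"gripper":-0.4},{"rot":[0,0,0],"xyz":[0,0,0],"gripper":-0.5},{"rot":[0,0,0],"xyz":[0,0,0],"gripper":-0.5}]' --grip_force 30

```text
time_s: 8.25
position: [0.493, 0.2099, 0.0342]
orientation: [0.997, -0.077, -0.0, 0.0]
wrist_force: [-0.5, 0.1, -0.7]
gripper_width: 0.0344
finger_force: 29.9
```

step_arm --steps '[{"rot":[0,0,0],"xyz":[0,0,-3],"gripper":-0.5},{"rot":[0,0,0],"xyz":[0,0,-6],"gripper":-0.5},{"rot":[0,0,0],"xyz":[0,0,-12],"gripper":-0.5},{"rot":[0,0,0],"xyz":[0,0,-15],"gripper":-0.5},{"rot":[0,0,0],"xyz":[0,0,-15],"gripper":-0.5},{"rot":[0,0,0],"xyz":[0,0,-15],"gripper":-0.5},{"rot":[0,0,0],"xyz":[0,0,-14],"gripper":-0.5},{"rot":[0,0,0],"xyz":[0,0,-9],"gripper":-0.5},{"rot":[0,0,0],"xyz":[0,0,-5],"gripper":-0.5},{"rot":[0,0,0],"xyz":[0,0,-2],"gripper":-0.5},{"rot":[0,0,0],"xyz":[0,0,0],"gripper":-0.5},{"rot":[0,0,0],"xyz":[0,0,0],"gripper":-0.5}]'

```text
time_s: 9.45
position: [0.4926, 0.2098, 0.1297]
orientation: [0.997, -0.077, -0.001, 0.0]
wrist_force: [-0.4, -0.3, -1.6]
gripper_width: 0.0347
finger_force: 30.0
```

```bash
python3 - <<'E'
from h import *
a,d1=r.snapshot('top'); np.savez('top3.npz',im=a,d=d1)
b,d2=r.snapshot('scene'); np.savez('sc3.npz',im=b,d=d2)
t=cv2.resize(a[150:250,140:240],(400,400),interpolation=cv2.INTER_CUBIC); s=cv2.resize(b[180:280,150:250],(400,400),interpolation=cv2.INTER_CUBIC)
save('c4',np.hstack([t,s]))
s=r.state();print(s['position'],s['orientation'],s['gripper_width'],s['finger_force'],s['wrist_force'])
E
```

```text
[0.49263091 0.20974385 0.12961812] [ 9.97021754e-01 -7.71175245e-02 -6.55503562e-04  2.84062626e-04] 0.03422236582524611 30.045112178304407 [-0.15201082 -1.04193183 -2.12710326]
```

View pics/c4.png

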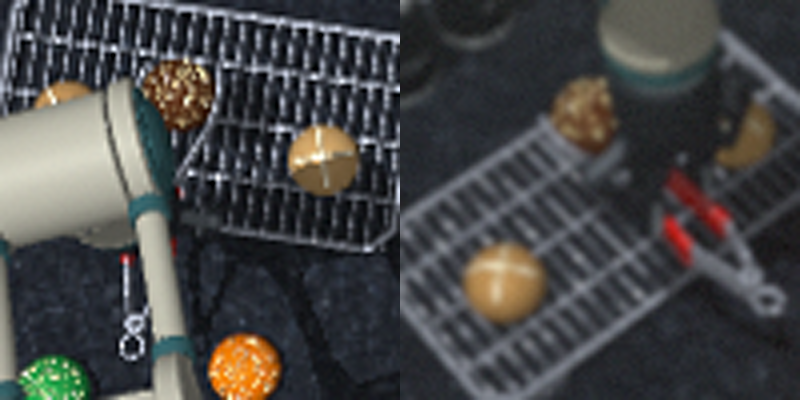

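The seeded roll hangs between both jaws above the rack, at crop (178,93). Both plain rolls are still in place. Next I'll carry it to the plate.

step_arm --steps '[{"rot":[0,0,0],"xyz":[0.9,10,0],"gripper":-0.5},{"rot":[0,0,0],"xyz":[1.8,20,0],"gripper":-0.5},{"rot":[0,0,0],"xyz":[2.6,30,0],"gripper":-0.5},{"rot":[0,0,0],"xyz":[3,34,0],"gripper":-0.5},{"rot":[0,0,0],"xyz":[3,34,0],"gripper":-0.5},{"rot":[0,0,0],"xyz":[3,34,0],"gripper":-0.5},{"rot":[0,0,0],"xyz":[3,34,0],"gripper":-0.5},{"rot":[0,0,0],"xyz":[3,34,0],"gripper":-0.5},{"rot":[0,0,0],"xyz":[3,34,0],"gripper":-0.5},{"rot":[0,0,0],"xyz":[3,34,0],"gripper":-0.5},{"rot":[0,0,0],"xyz":[3,34,0],"gripper":-0.5},{"rot":[0,0,0],"xyz":[3,34,0],"gripper":-0.5},{"rot":[0,0,0],"xyz":[3,34,0],"gripper":-0.5},{"rot":[0,0,0],"xyz":[3,34,0],"gripper":-0.5},{"rot":[0,0,0],"xyz":[3,34,0],"gripper":-0.5},{"rot":[0,0,0],"xyz":[3,34,0],"gripper":-0.5},{"rot":[0,0,0],"xyz":[2.6,30,0],"gripper":-0.5},{"rot":[0,0,0],"xyz":[1.9,22,0],"gripper":-0.5},{"rot":[0,0,0],"xyz":[1.2,14,0],"gripper":-0.5},{"rot":[0,0,0],"xyz":[0.8,9,0],"gripper":-0.5}]'

```text
time_s: 11.55
position: [0.4538, -0.3691, 0.13]
orientation: [0.997, -0.078, -0.0, -0.0]
wrist_force: [-0.4, 0.7, -1.9]
gripper_width: 0.0347
finger_force: 30.1
```

step_arm --steps '[{"rot":[0,0,0],"xyz":[0,0,0],"gripper":-0.5},{"rot":[0,0,0],"xyz":[0,0,0],"gripper":-0.5},{"rot":[0,0,0],"xyz":[0,0,0],"gripper":-0.5},{"rot":[0,0,0],"xyz":[0,0,0],"gripper":-0.5}]'

```text
time_s: 11.95
position: [0.4547, -0.367, 0.1304]
orientation: [0.997, -0.077, -0.0, -0.0]
wrist_force: [-0.9, 0.6, -1.4]
gripper_width: 0.0348
finger_force: 30.1
```

```bash
python3 - <<'E'
from h import *
for n in('top','scene'):
    a,d=r.snapshot(n); C=cloud(n,d); hsv=cv2.cvtColor(a,cv2.COLOR_RGB2HSV)
    g=(C[...,0]>.50)&(C[...,0]<.62)&(abs(C[...,1]+.385)<.07)&(C[...,2]>.10)&(C[...,2]<.175)
    m=g&(hsv[...,0]<25)&(hsv[...,1]>60)
    q=C[m]; v,u=np.nonzero(m); print(n,len(q),q.min(0).round(3),q.max(0).round(3),np.percentile(q,[2,98],0).round(3).tolist(),u.min(),u.max(),v.min(),v.max())
    if n=='top': t=cv2.resize(a[135:255,280:400],(400,400),interpolation=cv2.INTER_CUBIC)
    else: b=cv2.resize(a[80:200,240:360],(400,400),interpolation=cv2.INTER_CUBIC)
save('c5',np.hstack([t,b]))
s=r.state();print(s['position'],s['orientation'],s['gripper_width'],s['finger_force'],s['wrist_force'])
E
```

```text
top 249 [ 0.529 -0.408  0.13 ] [ 0.586 -0.353  0.161] [[0.53, -0.405, 0.135], [0.581, -0.355, 0.158]] 353 370 178 195
scene 134 [ 0.526 -0.412  0.131] [ 0.583 -0.353  0.162] [[0.528, -0.398, 0.135], [0.58, -0.356, 0.157]] 311 326 113 124
[ 0.45470031 -0.36737843  0.13049213] [ 9.97059010e-01 -7.66376411e-02  4.73721536e-05  1.58327346e-05] 0.034099989560252855 30.10908018612099 [-0.47781728 -0.86439112 -0.8252634 ]
```

View pics/c5.png

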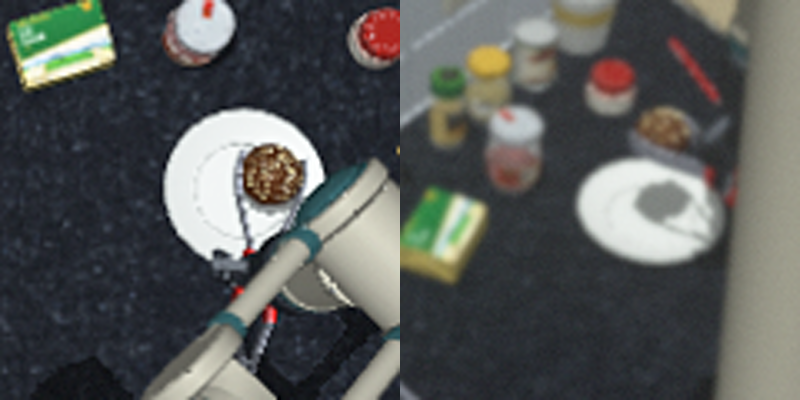

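The roll is held between both jaws over the plate. Its centre is about (0.557, -0.381) against the plate's (0.555, -0.384), and its base is about 0.118 m up. Nothing nearby was disturbed.

```bash
python3 -c "
from bench import r
print(r.sign_off())"
```

```text
the job is handed in; nothing more can be done
None
```

The seeded roll is held steady in the tongs, centred within about 4 mm over the white plate and with its base about 10 cm above it; the job is handed in, and the result of the judging was not shown.

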